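Turn the sample dish over against the kerb

TASK

The shallow white sample dish in front of the low metal kerb lies upside down. Push it gently with the fingertips against the kerb until it tips up and leans on it, then push its top edge back from behind so that it falls over and lies flat on the bench in front of the kerb, open side up. Do not grip or lift it, and leave the jars, the loose jar lid, the probe and the other dish where they are.

Things in the scene. Friction and masses are not known exactly. Their poses are not given: they have to be found in the camera images.
- dish: the dish to turn over: shallow, white, 70 mm (own x) x 100 mm (own y), 12 mm high, straight 4 mm walls, 70 to 140 g. It starts upside down, mouth on the bench, own z up; z points out of its closed bottom, so down once turned over. Origin: centre of the mouth plane. At the start its x points to the kerb within 0.25 rad, its middle 60 to 105 mm before the foot line.
- dish_center (a point): the middle of the dish, 6 mm from the mouth plane along its own z; axes as the dish. Push with the fingertips close to the bench (within about 4 mm), at the middle of its long side: a tip that rides over the edge pins the dish down.
- kerb: fixed kerb of polished bare metal, slippery to the dish (friction about 0.18), 260 mm long along its own y. Origin: on the bench, middle of the foot line that faces the robot; x points away from the robot, across the kerb. From the foot line its plane front face rises at 60 degrees from the bench to the top edge at x = 24, z = 42 mm; its back is at x = 31 mm, then a 2 mm flange to 43 and free bench to about 100 mm.
- kerb_top (a point): middle of the kerb's top: 26 mm behind the foot line, 41 mm above the bench; axes as the kerb. A dish pushed square and low against the kerb rides up its face and stands up (1 to 10 N); let go, it leans there, nearly flat on the face, lower long edge at the foot, upper long edge about 60 mm above the bench and 35 mm behind the foot line.
- jar_a: bystander: full gherkin jar with dark green lid, 72 mm across, 125 mm high; origin: centre of its underside. Two jars stand 200 to 230 mm either side of the kerb's middle, one behind the kerb; which is which changes.
- jar_b: bystander: the same kind of jar, origin likewise
- jar_c: bystander: the same kind of jar, origin likewise
- spare_dish: bystander: a dish like the first, already open side up, behind the kerb; origin: centre of its underside
- jar_lid: bystander: loose dark green jar lid, 73 mm across, 17 mm high; origin: centre of its underside
- probe: bystander: grey temperature probe, 210 mm long along its x, 24 mm wide, 18 mm high; origin: on the bench, about 82 mm from the handle end
Mind the look-alikes: they are no part of the job. Leave any orange, purple or turquoise look-alike of the dish alone.

How it is judged:
By the outcome, as a careful person would: the job done as asked, in the order asked, and still so for the second after the job is handed in, with the robot touching nothing.
It also fails if it takes over 48 s, if anything falls off the work surface, if the arm or the gripper's body presses on something with over 40 N, if the wrist force passes 120 N, or if a joint passes its speed limit or range.

ROBOT

A 6-joint arm with a two-finger parallel gripper is mounted at the origin on the work surface. World frame = base frame: x ahead of the robot, y to its left, z up, the work surface at z = 0. Lengths are in m, angles in degrees, forces in N, time in s.
With the tool pointing down it reaches from about 0.3 to 0.75 m from the base axis. Payload 8.5 kg.
Tool frame: the origin (TCP) lies between the finger pads; the fingertips stand 8 mm ahead of it and the grasp point (between the pads) lies 11 mm behind it; y points along the fingers, z is the direction in which the jaws open and shut, and the axes are right-handed (so a half turn about y gives the same grasp; the last joint's range is limited). The gripper opens to 85 mm and grips with 20 to 120 N. Pads are 22 mm wide; open, the fingers measure 114 mm over their backs; the gripper's body (76 mm by 85 mm) begins 54 mm behind the grasp point. The pads swing forward as they close: fully open they stand 13 mm farther back than shut.
Start: joints at [53.382, 21.807, 74.336, -0, 83.858, -12.336], TCP at [0.226, 0.501, 0.211] pointing down, gripper open.
Joint ranges: [-178.18, 178.18], [-50.72, 133.34], [12.68, 142.11], [-81.47, 261.47], [9.98, 163.14], [-165.26, 165.26]. Speed limits (degrees/s): [136.94, 136.94, 180, 180, 180, 180].

INTERFACE

Orientations are given as a 3x3 rotation matrix whose columns are the frame's x, y, z axes.
In Python, from rig import env, get_image gives the robot as it stands.
- The arm moves only by the tool move_arm, never from a script. Its argument "targets" is one flat list of numbers, 6 for each row, row after row: the shift along the tool's x, y, z in mm, then the turn, a rotation vector about the tool's x, y, z in rad. A call has exactly 5 rows; each row shifts and turns the commanded pose from where the row before left it, along the tool's axes as they then stand; what a row does not reach is not made up. A row lasts 1/8 s, in which the tool goes at most 62.5 mm and 10.7 degrees, less where a joint would pass 70% of its speed; a pose out of reach is approached as far as the arm can. A call is refused whole if a number of a shift passes 62.5 or a number of a turn 0.188, either way. A call with a gripper value outside its range is refused whole. "hand" is the opening, from -1 (shut) to 1 (fully open), so that 0 is half open, set as the call begins (left out, the last holds). The fingers move at their own pace and stop on an object; "squeeze" is the grip in N (left out, the last holds). Time passes only in rows, so rows that do not move let the fingers close, or fill a call up. It gives the time, the measured TCP pose, the force and the opening at its end, in the units of the state.
- env.observe(): the state, without advancing time (a new reading comes with each control period).
- get_image(name): name is "side" or "top" or "wrist"; returns a dict with "pixels" (384x512x3 uint8, red, green, blue), "z_map" (384x512 float32, m along the optical axis (not along the pixel's ray), 0 where there is no reading), "intrinsics" (3x3 intrinsics, pixels), "R" (3x3) and "t" (3): a world point X has camera coordinates R X + t; the wrist camera has in their place "mount" (4x4, takes a point from camera to tool coordinates, whose origin is the TCP and whose axes are the tool frame's). Camera axes: x right, y down, z forward; pixel columns grow to the right and rows downward; lengths in m; the calibration is good to about 2 mm. A picture is of the moment at which its call begins: read the wrist's pose just before it.
- env.close_job(): hands the job in, once; it reports no verdict.
The state is a dict: "time_s": time; "q": joint angles; "qvel": joint speeds; "joint_efforts": joint torques, N m; "position": TCP position; "tool_rot": TCP orientation; "ft_force": force on the tool from outside, world axes, zero at the start; "wrist_torque": the same for the moment, N m; "grip_width": finger opening in m.
Only numpy, scipy, OpenCV 4.12 (cv2) and the standard library are available. Lean on these libraries where they do the work, as an engineer would, in place of code of your own. Each camera call takes 0.05 s, during which the arm holds its last target.

## Working session

There is one attempt and no reset: what is moved stays moved. The work goes in short steps, Python scripts to look and compute and a tool call to move; the robot and the scene stay as the last step left them, time stands still between calls to the robot, and variables do not carry over. Pictures are saved under pics/ and viewed, and the job is handed in when it is done.

Besides the shell and the picture viewer there is one more tool, called after "Request:" as name(argument=value, ...) on one line, values as JSON. move_arm: Moves the arm, as the interface text tells. Its arguments: {"type":"object","properties":{"targets":{"type":"array"},"hand":{"type":"number"},"squeeze":{"type":"number"}},"required":["targets"]}

```bash
ls; mkdir -p pics
python3 - <<'E'
from rig import env,get_image
import cv2,numpy as np
s=env.observe();print(s)
for n in ("side","top"):
    im=get_image(n);cv2.imwrite(f"pics/{n}0.png",im["pixels"][:,:,::-1]);print(n,im["intrinsics"],im["R"],im["t"])
    np.savez(f"{n}0.npz",**im)
E
```

```text
pics
{'time_s': 0.0, 'q': array([ 5.33790459e+01,  2.18414307e+01,  7.43851694e+01,  8.32824426e-04,
        8.38565876e+01, -1.23356300e+01]), 'qvel': array([-0.11125756, -0.01039395,  0.04983748,  0.0029511 , -0.0415338 ,
        0.04017897]), 'joint_efforts': array([ 8.62202546e-05, -4.48457694e+01, -2.31281161e+01, -1.87304554e-04,
        4.72777057e-03,  6.12216155e-06]), 'position': array([0.22600824, 0.50107101, 0.21000522]), 'tool_rot': array([[ 9.11507866e-01, -8.77683234e-04,  4.11281703e-01],
       [-4.11282511e-01, -1.15667163e-03,  9.11507190e-01],
       [-3.24296699e-04, -9.99998946e-01, -1.41529106e-03]]), 'ft_force': array([ 0.79374903, -0.8672054 ,  0.07206817]), 'wrist_torque': array([-0.03188308,  0.00709537,  0.01755533]), 'grip_width': 0.08548198849914533}
side [[366.55423966   0.         261.56249742]
 [  0.         366.55423966 185.50712611]
 [  0.           0.           1.        ]] [[-0.98833687 -0.15083456 -0.0209565 ]
 [-0.0655604   0.54565537 -0.83544123]
 [ 0.13744844 -0.82432345 -0.5491801 ]] [0.55401312 0.09294172 0.83255938]
top [[396.90326145   0.         253.56886175]
 [  0.         396.90326145 197.38012249]
 [  0.           0.           1.        ]] [[-0.02946122 -0.99947518 -0.0134684 ]
 [-0.98539411  0.03130179 -0.16738772]
 [ 0.16772146  0.00834023 -0.98579914]] [0.03494139 0.5734873  1.10787542]
```

View pics/side0.png

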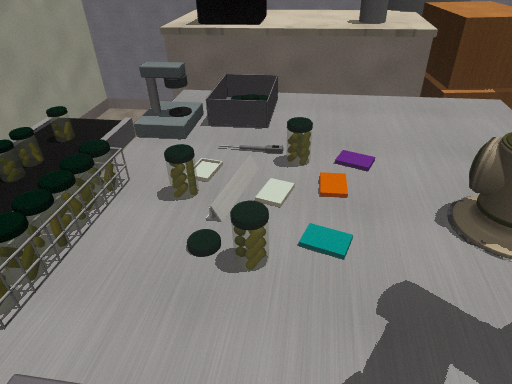

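View pics/top0.png

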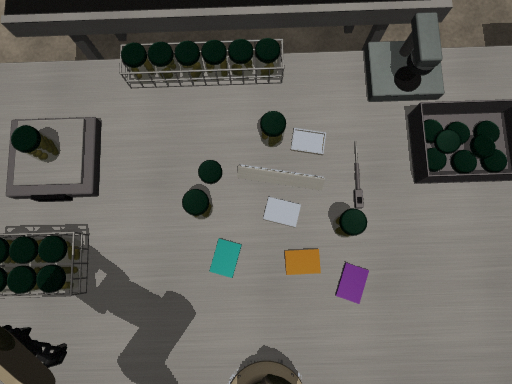

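The white dish without a rim at top (282,212), in front of the kerb (238–323, 165–182), is the target. The rimmed white one at (308,141) behind the kerb is the spare. The turquoise, orange and purple ones are decoys. I'll confirm this in a crop and measure.

```bash
cat > h.py <<'E'
import numpy as np,cv2
def back(im,uv,z):
    """pixel -> world on plane z"""
    K,R,t=im["intrinsics"],im["R"],im["t"]
    d=np.linalg.solve(K,np.array([uv[0],uv[1],1.]));d=R.T@d;c=-R.T@t
    return c+d*(z-c[2])/d[2]
def proj(im,X):
    p=im["K"] if "K" in im else im["intrinsics"];c=im["R"]@np.asarray(X)+im["t"];c=p@c;return c[:2]/c[2]
def cloud(im):
    z=im["z_map"];h,w=z.shape;u,v=np.meshgrid(np.arange(w),np.arange(h));K=im["intrinsics"]
    c=np.stack([(u-K[0,2])/K[0,0]*z,(v-K[1,2])/K[1,1]*z,z],-1)
    return (c-im["t"])@im["R"]
def white(im,box,th=200):
    p=im["pixels"];m=(p.min(-1)>th).astype(np.uint8);mm=np.zeros_like(m);x0,y0,x1,y1=box;mm[y0:y1,x0:x1]=m[y0:y1,x0:x1]
    cs,_=cv2.findContours(mm,cv2.RETR_EXTERNAL,cv2.CHAIN_APPROX_NONE);return max(cs,key=cv2.contourArea)
E
python3 - <<'E'
from h import *
t=dict(np.load("top0.npz"));s=dict(np.load("side0.npz"))
cv2.imwrite("pics/topcrop.png",cv2.resize(t["pixels"][100:260,180:380,::-1],None,fx=4,fy=4,interpolation=cv2.INTER_CUBIC)[:600])
cv2.imwrite("pics/sidecrop.png",cv2.resize(s["pixels"][120:270,150:350,::-1],None,fx=4,fy=4,interpolation=cv2.INTER_CUBIC)[:600])
c=white(t,(255,190,310,235),195);r=cv2.minAreaRect(c);print(r)
P=np.array([back(t,b,.012) for b in cv2.boxPoints(r)]);print(P.round(4),P.mean(0));print(np.linalg.norm(P-np.roll(P,1,0),axis=1))
C=cloud(t);
for v in range(155,200,3): print(v,[tuple((C[v,u]*1000).round(0).astype(int)) for u in (245,265,280,300,318)])
E
```

```text
Traceback (most recent call last):
  File "h.py", line 15, in white
    cs,_=cv2.findContours(mm,cv2.RETR_EXTERNAL,cv2.CHAIN_APPROX_NONE);return max(cs,key=cv2.contourArea)
                                                                             ~~~^^^^^^^^^^^^^^^^^^^^^^^^
ValueError: max() iterable argument is empty
```

View pics/topcrop.png

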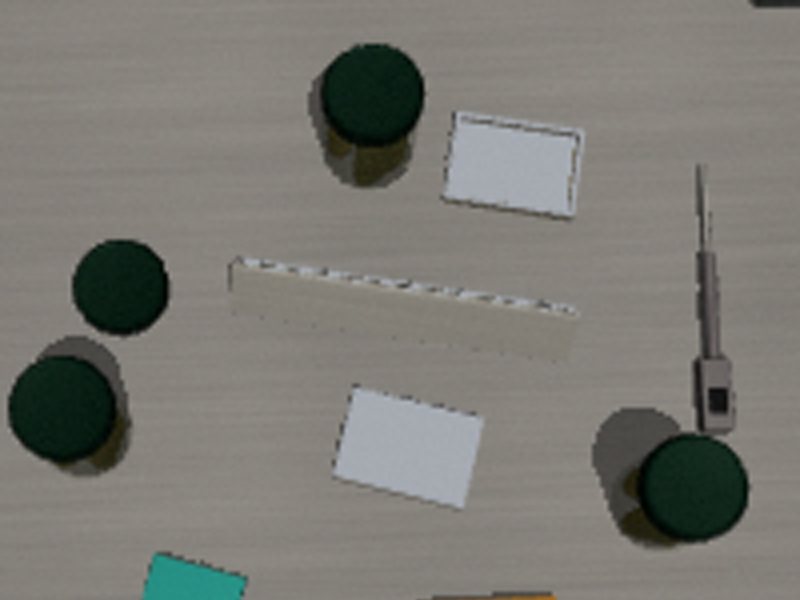

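View pics/sidecrop.png

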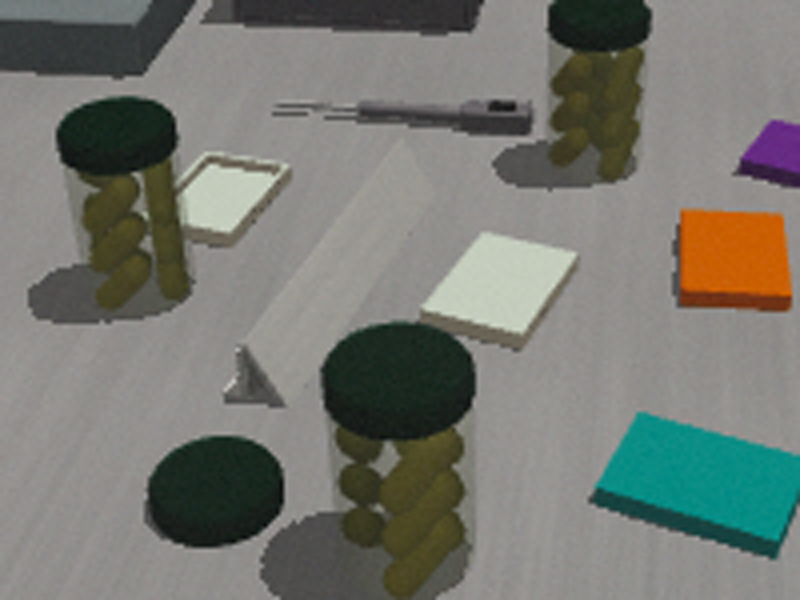

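The crop confirms it: flat closed bottom up at crop (408,446), while the spare shows its rim. Next I measure the dish and the kerb.

Run:
```python
from h import *
t=dict(np.load("top0.npz"));s=dict(np.load("side0.npz"))
C=cloud(t)
print(t["pixels"][212,282])
c=white(t,(255,190,310,235),155);r=cv2.minAreaRect(c);print(r)
P=np.array([back(t,b,.012) for b in cv2.boxPoints(r)]);print((P*1000).round(1),(P.mean(0)*1000).round(1));print(np.linalg.norm(P-np.roll(P,1,0),axis=1))
d=P[1]-P[0]; 
for i in range(4):
  d=P[(i+1)%4]-P[i];print(i,np.degrees(np.arctan2(d[1],d[0])))
C=cloud(t)
sub=C[155:200,232:328].reshape(-1,3);
# face points
print("bench z",np.median(C[225:240,180:200,2]), "dish z",np.median(C[208:216,276:288,2]))
m=(sub[:,2]>.006)&(sub[:,2]<.038)&(sub[:,0]>.5*0);f=sub[m];
# plane fit w/ inliers
for k in range(4):
  A=np.c_[f[:,1],f[:,2],np.ones(len(f))];co,*_=np.linalg.lstsq(A,f[:,0],rcond=None);res=np.abs(A@co-f[:,0]);f=f[res<max(.003,2*res.std()*.8)]
print("x = a y + b z + c",co,len(f),"yaw",np.degrees(np.arctan(-co[0])))
top=sub[sub[:,2]>.036];print("top y range",top[:,1].min(),top[:,1].max(),top[:,2].max())
ys=f[:,1];print("face y range",np.percentile(ys,[0,1,99,100]))
# image-based kerb corners; top edge in crop coords
for name,uv,z in [("topL",(235,258),.042),("topR",(578,310),.042),("footL",(232,315),0),("footR",(565,362),0)]:
  print(name,(back(t,(180+(uv[0]-1.5)/4,100+(uv[1]-1.5)/4),z)*1000).round(1))
for name,uv,z in [("footnear",(286,406),0),("topnear",(241,345),.042),("topfar",(403,138),.042),("footfar",(436,185),0),("dA",(577,256),.012),("dB",(484,233),.012),("dC",(421,315),.012),("dD",(520,338),.012)]:
  print("side",name,(back(s,(150+(uv[0]-1.5)/4,120+(uv[1]-1.5)/4),z)*1000).round(1))
```

```text
[166 171 177]
((281.88238525390625, 211.4706268310547), (32.98484420776367, 22.313274383544922), 14.03624439239502)
[[ 516.4   -9.1   12. ]
 [ 581.3  -27.5   12. ]
 [ 554.  -122.3   12. ]
 [ 489.6 -103.1   12. ]] [535.3 -65.5  12. ]
[0.09779222 0.06746061 0.09867605 0.0671623 ]
0 -15.873840603343945
1 -106.0739218694656
2 163.3726476663644
3 74.10245267059675
bench z -0.00010655620087726174 dish z 0.012070009383824241
x = a y + b z + c [0.18583871 0.62085999 0.63278147] 617 yaw -10.527675640586038
top y range -0.19068957761123181 0.06094536117081233 1.1886079760041326
face y range [-0.19118051 -0.18732814  0.06188587  0.0657646 ]
topL [677.1  59.7  42. ]
topR [ 629.4 -192.3   42. ]
footL [643.2  64.9   0. ]
footR [ 598.4 -187.4    0. ]
side footnear [648.1  62.5   0. ]
side topnear [671.7  61.4  42. ]
side topfar [ 622.4 -197.2   42. ]
side footfar [ 600.6 -204.5    0. ]
side dA [ 488.7 -102.4   12. ]
side dB [ 554.1 -123.7   12. ]
side dC [580.8 -22.7  12. ]
side dD [516.2  -6.   12. ]
```

Request:
move_arm(targets=[45,0,-40,0,0,0,45,0,-40,0,0,0,45,0,-40,0,0,0,45,0,-40,0,0,0,45,0,-40,0,0,0], hand=0)

```text
time_s: 0.72
position: [0.3493, 0.2247, 0.2105]
tool_rot: [[0.912, -0.0, 0.411], [-0.411, -0.0, 0.912], [-0.0, -1.0, -0.0]]
ft_force: [1.0, 0.3, -0.0]
grip_width: 0.0427
```

Request:
move_arm(targets=[45,0,-40,0,0,0,45,0,-40,0,0,0,45,0,-40,0,0,0,45,0,-40,0,0,0,45,0,-40,0,0,0])

```text
time_s: 1.35
position: [0.4723, -0.0503, 0.2105]
tool_rot: [[0.911, -0.0, 0.412], [-0.412, 0.0, 0.911], [-0.0, -1.0, 0.0]]
ft_force: [0.9, 0.9, 0.4]
grip_width: 0.0428
```

Request:
move_arm(targets=[0,20,0,0,-0.12,0,0,20,0,0,-0.121,0,0,20,0,0,0,0,0,20,0,0,0,0,0,0,0,0,0,0])

```text
time_s: 1.98
position: [0.4711, -0.0481, 0.1296]
tool_rot: [[0.983, -0.003, 0.182], [-0.182, 0.001, 0.983], [-0.003, -1.0, 0.001]]
ft_force: [-0.2, -1.1, 0.3]
grip_width: 0.0427
```

```bash
cat >> h.py <<'E'
F=np.array([.622,-.066]);KX=np.array([np.cos(np.radians(10.52)),-np.sin(np.radians(10.52))]);KY=np.array([-KX[1],KX[0]])
def st(env):
    s=env.observe();p=s["position"];R=s["tool_rot"];k=(p[:2]-F)
    print("t %.2f pos %s kerb(kx,ky,z) mm %s force_k %s grip %.4f"%(s["time_s"],p.round(4),(1000*np.array([k@KX,k@KY,p[2]])).round(1),np.round([s["ft_force"][:2]@KX,s["ft_force"][:2]@KY,s["ft_force"][2]],2),s["grip_width"]))
    print("toolz·KY %.4f toolx·KX %.4f, yaw err deg %.2f, tooly %s"%(R[:2,2]@KY,R[:2,0]@KX,np.degrees(np.arctan2(R[:2,2]@KX,R[:2,2]@KY)),R[:,1].round(4)))
    return s
def jars(t):
    pass
E
python3 - <<'E'
from rig import env,get_image
from h import *
st(env)
im=get_image("side");cv2.imwrite("pics/side1.png",im["pixels"][:,:,::-1])
t=dict(np.load("top0.npz"))
def k(P): d=P[:2]-F;return (1000*np.array([d@KX,d@KY])).round(0)
for n,uv,z in [("jar back",(372,95),.125),("jar L",(62,408),.125),("jarR",(694,488),.125),("lid",(120,286),.017),("spare c1",(442,198),.012),("spare c2",(575,216),.012),("spare c3",(455,112),.012)]:
  print(n,k(back(t,(180+(uv[0]-1.5)/4,100+(uv[1]-1.5)/4),z)))
E
```

```text
t 1.98 pos [ 0.4711 -0.0481  0.1296] kerb(kx,ky,z) mm [-151.6   -9.9  129.6] force_k [-0.   -1.08  0.28] grip 0.0427
toolz·KY 1.0000 toolx·KX 1.0000, yaw err deg -0.04, tooly [-0.0031  0.0011 -1.    ]
jar back [141.  50.]
jar L [-110.  226.]
jarR [-100. -204.]
lid [  3. 219.]
spare c1 [109. -13.]
spare c2 [ 110. -115.]
spare c3 [179. -13.]
```

View pics/side1.png

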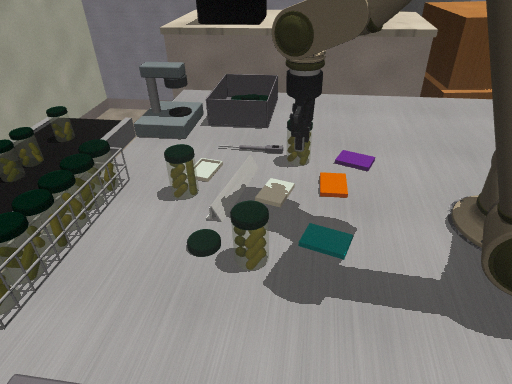

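Request:
move_arm(targets=[0,40,0,0,0,0,0,40,-2,0,0,0,0,27,0,0,0,0,0,3,0,0,0,0,0,0,0,0,0,0])

```text
time_s: 2.65
position: [0.4723, -0.0506, 0.0217]
tool_rot: [[0.983, 0.002, 0.182], [-0.182, -0.001, 0.983], [0.002, -1.0, -0.0]]
ft_force: [-0.2, 0.5, -0.3]
grip_width: 0.0427
```

Run:
```python
from rig import env,get_image
from h import *
s=st(env)
im=get_image("wrist");cv2.imwrite("pics/w1.png",im["pixels"][:,:,::-1])
z=im["z_map"];K=im["intrinsics"];M=im["mount"];h,w=z.shape;u,v=np.meshgrid(np.arange(w),np.arange(h))
c=np.stack([(u-K[0,2])/K[0,0]*z,(v-K[1,2])/K[1,1]*z,z],-1)@M[:3,:3].T+M[:3,3]
ok=(z>0)&(abs(c[...,0])<.013)&(abs(c[...,2])<.06)&(c[...,1]<.04)
tl=c[ok];print(M,ok.sum())
for lo in range(-60,60,6):
  q=tl[(tl[:,2]*1000>=lo)&(tl[:,2]*1000<lo+6)]
  if len(q): print(lo,len(q),(q[:,1].min()*1000).round(1),(q[:,1].max()*1000).round(1))
im=get_image("side");cv2.imwrite("pics/side2.png",cv2.resize(im["pixels"][110:230,220:340,::-1],None,fx=5,fy=5))
```

```text
t 2.65 pos [ 0.4723 -0.0506  0.0217] kerb(kx,ky,z) mm [-150.   -12.2   21.7] force_k [-0.32  0.44 -0.32] grip 0.0427
toolz·KY 1.0000 toolx·KX 1.0000, yaw err deg -0.05, tooly [ 1.6e-03 -6.0e-04 -1.0e+00]
[[ 3.69687665e-05  9.61788372e-01  2.73793947e-01 -6.86613433e-02]
 [ 1.05390482e-04 -2.73793949e-01  9.61788367e-01 -1.61877813e-01]
 [ 9.99999994e-01 -6.70085357e-06 -1.11485165e-04 -7.90940884e-04]
 [ 0.00000000e+00  0.00000000e+00  0.00000000e+00  1.00000000e+00]] 39395
-60 2026 -109.2 24.9
-54 4808 -109.7 24.7
-48 3503 -96.5 25.2
-42 1489 -78.1 25.0
-36 1059 -81.1 24.8
-30 1450 -108.5 24.7
-24 1650 -78.3 24.9
-18 602 -102.9 24.9
-12 1558 -108.9 25.0
-6 1524 -108.8 24.9
0 1587 -108.9 25.3
6 1389 -108.9 25.1
12 441 -98.9 25.9
18 1943 -108.6 24.8
24 1331 -108.7 25.1
30 1076 -80.9 24.6
36 1885 -80.0 25.0
42 4340 -109.4 24.6
48 4031 -109.6 25.3
54 1703 -108.8 24.9
```

View pics/side2.png

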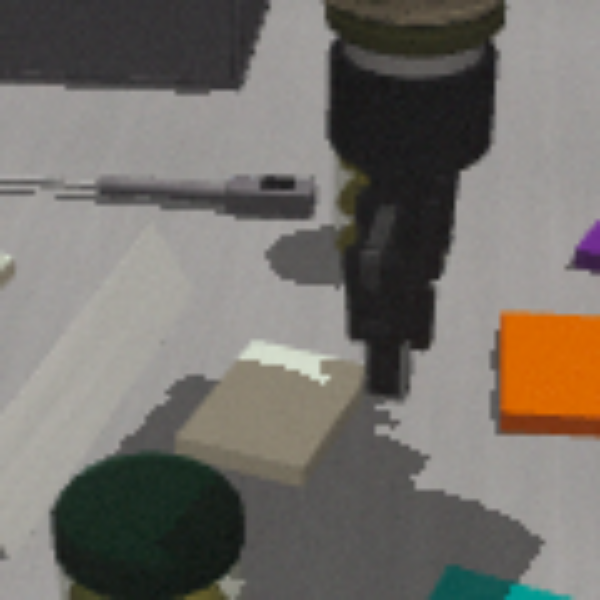

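View pics/w1.png

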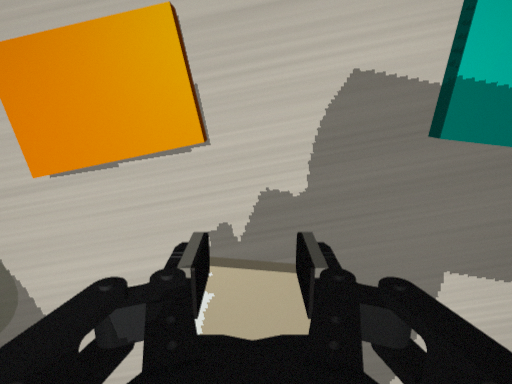

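Request:
move_arm(targets=[0,4,0,0,0,0,0,3,0,0,0,0,0,2,0,0,0,0,0,0,0,0,0,0,0,0,0,0,0,0])

```text
time_s: 3.38
position: [0.4715, -0.0503, 0.0116]
tool_rot: [[0.983, 0.0, 0.182], [-0.182, -0.0, 0.983], [0.0, -1.0, -0.0]]
ft_force: [0.3, 0.1, 0.2]
grip_width: 0.0426
```

Run:
```python
from rig import env,get_image
from h import *
s=st(env)
im=get_image("wrist")
z=im["z_map"];K=im["intrinsics"];M=im["mount"];h,w=z.shape;u,v=np.meshgrid(np.arange(w),np.arange(h))
c=np.stack([(u-K[0,2])/K[0,0]*z,(v-K[1,2])/K[1,1]*z,z],-1)@M[:3,:3].T+M[:3,3]
for r in range(228,300,4): print(r,[tuple((1000*c[r,q]).round(0).astype(int)) for q in (186,192,198,204,300,306,312,318,324)])
```

```text
t 3.38 pos [ 0.4715 -0.0503  0.0116] kerb(kx,ky,z) mm [-150.8  -12.    11.6] force_k [0.32 0.11 0.18] grip 0.0426
toolz·KY 1.0000 toolx·KX 1.0000, yaw err deg -0.05, tooly [ 0. -0. -1.]
228 [(np.int64(4), np.int64(14), np.int64(-41)), (np.int64(3), np.int64(12), np.int64(-37)), (np.int64(4), np.int64(13), np.int64(-33)), (np.int64(4), np.int64(13), np.int64(-30)), (np.int64(3), np.int64(12), np.int64(28)), (np.int64(3), np.int64(12), np.int64(31)), (np.int64(4), np.int64(14), np.int64(35)), (np.int64(4), np.int64(13), np.int64(39)), (np.int64(4), np.int64(13), np.int64(42))]
232 [(np.int64(6), np.int64(13), np.int64(-41)), (np.int64(6), np.int64(13), np.int64(-37)), (np.int64(-11), np.int64(-26), np.int64(-26)), (np.int64(-10), np.int64(-26), np.int64(-23)), (np.int64(-10), np.int64(-26), np.int64(22)), (np.int64(-10), np.int64(-25), np.int64(24)), (np.int64(-11), np.int64(-26), np.int64(27)), (np.int64(6), np.int64(12), np.int64(38)), (np.int64(7), np.int64(14), np.int64(43))]
236 [(np.int64(9), np.int64(14), np.int64(-41)), (np.int64(-11), np.int64(-31), np.int64(-28)), (np.int64(-
[... 5841 characters left out ...]
-54), np.int64(-22)), (np.int64(40), np.int64(1), np.int64(-30)), (np.int64(40), np.int64(1), np.int64(28)), (np.int64(4), np.int64(-52), np.int64(21)), (np.int64(0), np.int64(-59), np.int64(22)), (np.int64(-12), np.int64(-76), np.int64(20)), (np.int64(-11), np.int64(-75), np.int64(22))]
296 [(np.int64(-16), np.int64(-84), np.int64(-20)), (np.int64(1), np.int64(-59), np.int64(-24)), (np.int64(4), np.int64(-56), np.int64(-22)), (np.int64(-69), np.int64(-162), np.int64(-1)), (np.int64(43), np.int64(2), np.int64(28)), (np.int64(6), np.int64(-53), np.int64(21)), (np.int64(2), np.int64(-58), np.int64(22)), (np.int64(-16), np.int64(-85), np.int64(18)), (np.int64(-16), np.int64(-85), np.int64(19))]
```

Run:
```python
from rig import env,get_image
from h import *
s=st(env)
im=get_image("side");cv2.imwrite("pics/side3.png",cv2.resize(im["pixels"][130:210,240:340,::-1],None,fx=7,fy=7,interpolation=cv2.INTER_NEAREST))
p=s["position"];R=s["tool_rot"]
for dz in (-.022,.022,.028):
  for y in (-.03,-.02,-.01,0,.008):
    X=p+R@np.array([0,y,dz]);print(dz,y,X.round(3),((proj(im,X)-[240,130])*7).round(0))
w=get_image("wrist");cv2.imwrite("pics/w2.png",cv2.resize(w["pixels"][200:340,150:360,::-1],None,fx=3.8,fy=3.8,interpolation=cv2.INTER_NEAREST))
```

```text
t 3.42 pos [ 0.4715 -0.0503  0.0117] kerb(kx,ky,z) mm [-150.8  -12.1   11.7] force_k [0.41 0.33 0.53] grip 0.0425
toolz·KY 1.0000 toolx·KX 1.0000, yaw err deg -0.04, tooly [ 1.e-04 -0.e+00 -1.e+00]
-0.022 -0.03 [ 0.468 -0.072  0.042] [431. 356.]
-0.022 -0.02 [ 0.468 -0.072  0.032] [430. 379.]
-0.022 -0.01 [ 0.468 -0.072  0.022] [429. 402.]
-0.022 0 [ 0.468 -0.072  0.012] [428. 424.]
-0.022 0.008 [ 0.468 -0.072  0.004] [427. 442.]
0.022 -0.03 [ 0.476 -0.029  0.042] [401. 421.]
0.022 -0.02 [ 0.476 -0.029  0.032] [400. 444.]
0.022 -0.01 [ 0.476 -0.029  0.022] [399. 468.]
0.022 0 [ 0.476 -0.029  0.012] [398. 490.]
0.022 0.008 [ 0.476 -0.029  0.004] [397. 509.]
0.028 -0.03 [ 0.477 -0.023  0.042] [396. 430.]
0.028 -0.02 [ 0.477 -0.023  0.032] [395. 454.]
0.028 -0.01 [ 0.477 -0.023  0.022] [395. 477.]
0.028 0 [ 0.477 -0.023  0.012] [394. 500.]
0.028 0.008 [ 0.477 -0.023  0.004] [393. 518.]
```

View pics/side3.png

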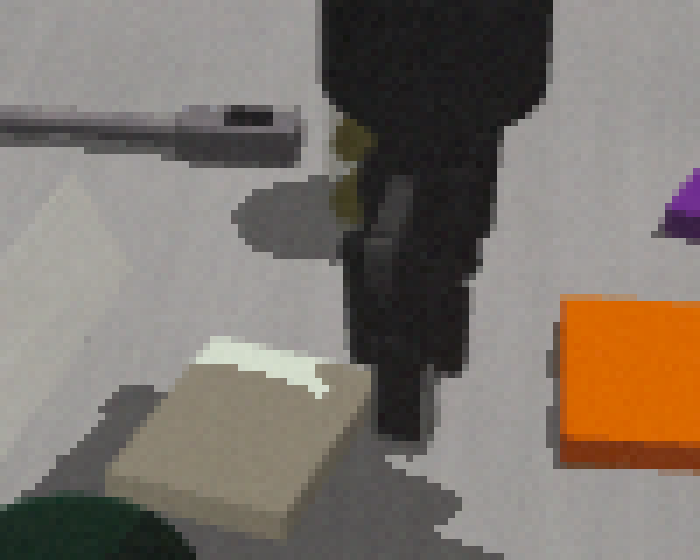

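View pics/w2.png

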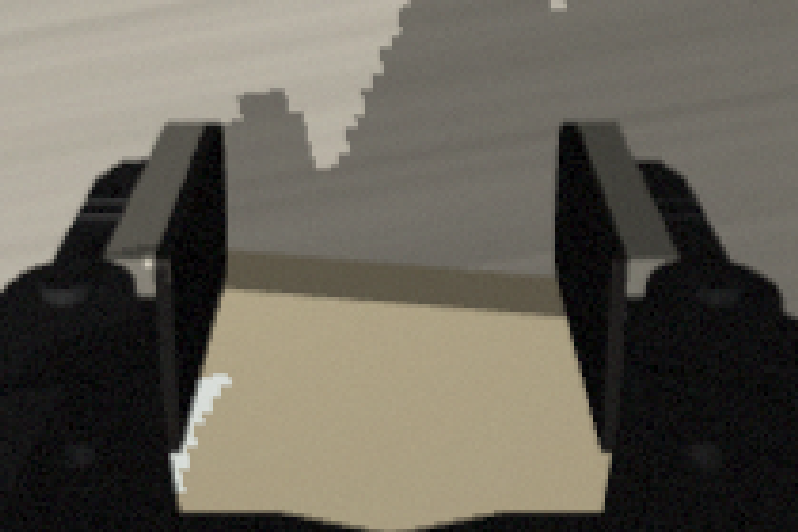

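Request:
move_arm(targets=[0,2,0,0,0,0,0,2,0,0,0,0,0,2,0,0,0,0,0,1,0,0,0,0,0,0,0,0,0,0])

```text
time_s: 4.15
position: [0.4715, -0.0503, 0.0046]
tool_rot: [[0.983, -0.0, 0.182], [-0.182, 0.0, 0.983], [-0.0, -1.0, 0.0]]
ft_force: [-0.7, -0.2, 0.8]
grip_width: 0.0428
```

Request:
move_arm(targets=[0,3,0,0,0,0,0,3,0,0,0,0,0,3,0,0,0,0,0,3,0,0,0,0,0,0,0,0,0,0])

```text
time_s: 4.78
position: [0.4714, -0.0503, -0.0076]
tool_rot: [[0.983, -0.0, 0.182], [-0.182, 0.0, 0.983], [-0.0, -1.0, 0.0]]
ft_force: [0.2, 0.1, 0.3]
grip_width: 0.0424
```

Run:
```python
from rig import env,get_image
from h import *
s=st(env)
im=get_image("side");cv2.imwrite("pics/side4.png",cv2.resize(im["pixels"][130:210,240:340,::-1],None,fx=7,fy=7,interpolation=cv2.INTER_NEAREST))
w=get_image("wrist");cv2.imwrite("pics/w3.png",cv2.resize(w["pixels"][200:340,150:360,::-1],None,fx=3.8,fy=3.8,interpolation=cv2.INTER_NEAREST))
```

```text
t 4.78 pos [ 0.4714 -0.0503 -0.0076] kerb(kx,ky,z) mm [-151.   -12.    -7.6] force_k [0.14 0.15 0.26] grip 0.0424
toolz·KY 1.0000 toolx·KX 1.0000, yaw err deg -0.05, tooly [-5.e-04  1.e-04 -1.e+00]
```

View pics/side4.png

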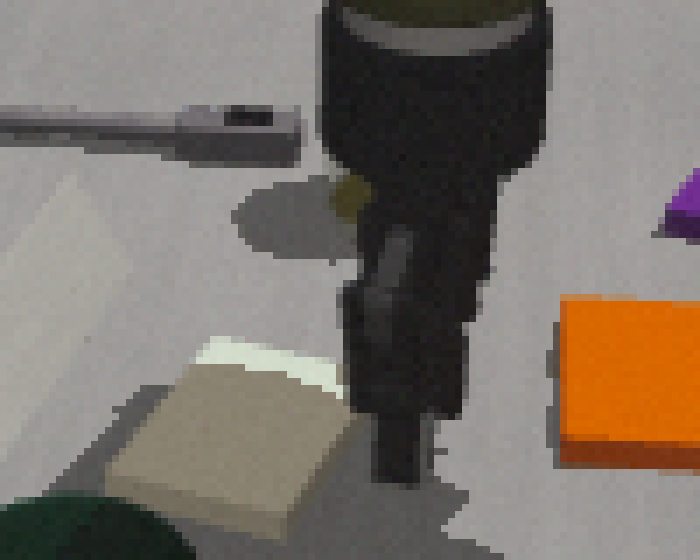

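View pics/w3.png

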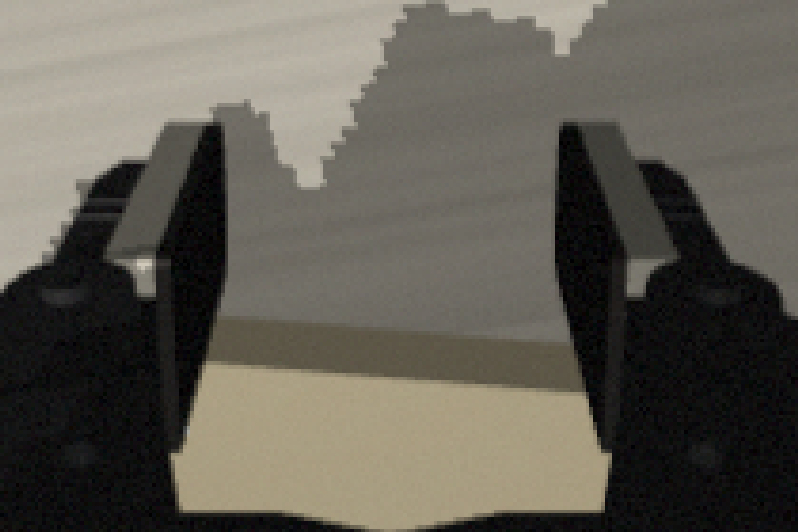

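Request:
move_arm(targets=[0,3,0,0,0,0,0,3,0,0,0,0,0,2,0,0,0,0,0,1,0,0,0,0,0,0,0,0,0,0])

```text
time_s: 5.5
position: [0.4715, -0.0503, -0.0165]
tool_rot: [[0.983, -0.0, 0.182], [-0.182, 0.0, 0.983], [-0.0, -1.0, -0.0]]
ft_force: [-0.2, 0.3, -0.2]
grip_width: 0.0427
```

Request:
move_arm(targets=[0,1,0,0,0,0,0,0,0,0,0,0,0,1,0,0,0,0,0,0,0,0,0,0,0,0,0,0,0,0])

```text
time_s: 6.12
position: [0.4715, -0.0503, -0.0184]
tool_rot: [[0.983, -0.0, 0.182], [-0.182, -0.0, 0.983], [-0.0, -1.0, -0.0]]
ft_force: [0.3, -0.4, -0.6]
grip_width: 0.0425
```

Run:
```python
from rig import env,get_image
from h import *
s=st(env)
im=get_image("side");cv2.imwrite("pics/side5.png",cv2.resize(im["pixels"][130:210,240:340,::-1],None,fx=7,fy=7,interpolation=cv2.INTER_NEAREST))
w=get_image("wrist");cv2.imwrite("pics/w4.png",cv2.resize(w["pixels"][200:340,150:360,::-1],None,fx=3.8,fy=3.8,interpolation=cv2.INTER_NEAREST))
```

```text
t 6.12 pos [ 0.4715 -0.0503 -0.0184] kerb(kx,ky,z) mm [-150.8  -12.1  -18.4] force_k [ 0.35 -0.36 -0.63] grip 0.0425
toolz·KY 1.0000 toolx·KX 1.0000, yaw err deg -0.05, tooly [-0. -0. -1.]
```

View pics/side5.png

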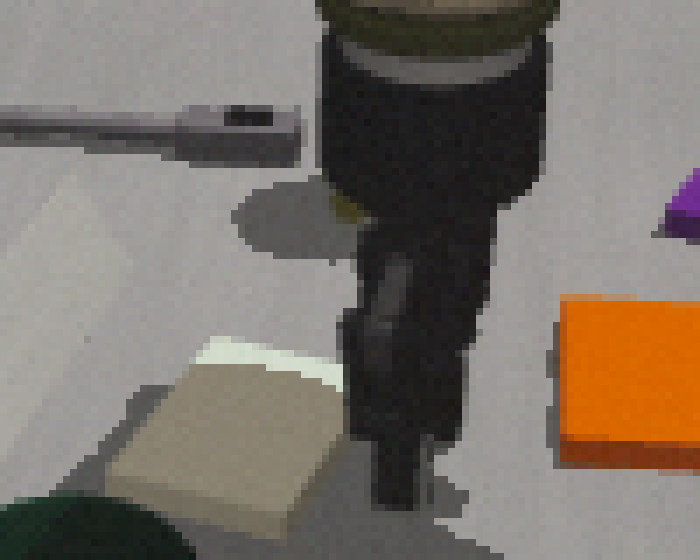

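View pics/w4.png

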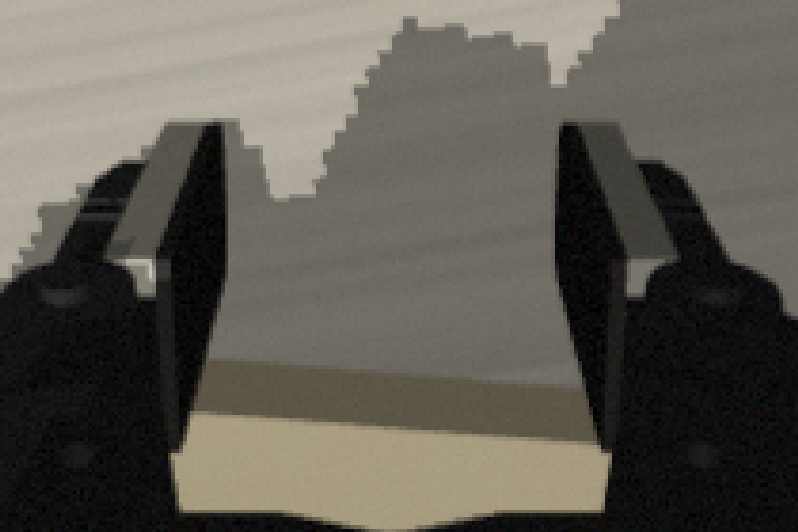

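Request:
move_arm(targets=[0,1,0,0,0,0,0,1,0,0,0,0,0,0,0,0,0,0,0,0,0,0,0,0,0,0,0,0,0,0])

```text
time_s: 6.85
position: [0.4715, -0.0503, -0.0203]
tool_rot: [[0.983, 0.0, 0.182], [-0.182, -0.0, 0.983], [0.0, -1.0, -0.0]]
ft_force: [-0.3, -0.3, 0.1]
grip_width: 0.0425
```

Run:
```python
from rig import env,get_image
from h import *
s=st(env)
im=get_image("wrist")
z=im["z_map"];K=im["intrinsics"];M=im["mount"];h,w=z.shape;u,v=np.meshgrid(np.arange(w),np.arange(h))
c=np.stack([(u-K[0,2])/K[0,0]*z,(v-K[1,2])/K[1,1]*z,z],-1)@M[:3,:3].T+M[:3,3]
m=(abs(c[...,0]+10.5e-3)<.0025)&(abs(abs(c[...,2])-.024)<.006)&(v>225)&(v<245)
print("tip y",np.percentile(c[m][:,1]*1000,[90,95,99,100]).round(1),"bench y",np.median(c[200:220,230:280,1]*1000))
```

```text
t 6.85 pos [ 0.4715 -0.0503 -0.0203] kerb(kx,ky,z) mm [-150.8  -12.1  -20.3] force_k [-0.24 -0.39  0.09] grip 0.0425
toolz·KY 1.0000 toolx·KX 1.0000, yaw err deg -0.05, tooly [ 1.e-04 -0.e+00 -1.e+00]
tip y [-18.6 -18.3 -17.9 -17.3] bench y -18.923654051149526
```

Request:
move_arm(targets=[0,1,0,0,0,0,0,0,0,0,0,0,0,0,0,0,0,0,0,0,0,0,0,0,0,0,0,0,0,0])

```text
time_s: 7.52
position: [0.4715, -0.0503, -0.0214]
tool_rot: [[0.983, 0.0, 0.182], [-0.182, -0.0, 0.983], [0.0, -1.0, 0.0]]
ft_force: [-1.1, 0.8, -0.4]
grip_width: 0.0427
```

Run:
```python
from rig import env,get_image
from h import *
s=st(env)
im=get_image("wrist")
z=im["z_map"];K=im["intrinsics"];M=im["mount"];h,w=z.shape;u,v=np.meshgrid(np.arange(w),np.arange(h))
c=np.stack([(u-K[0,2])/K[0,0]*z,(v-K[1,2])/K[1,1]*z,z],-1)@M[:3,:3].T+M[:3,3]
for q in (199,204,303,309): print(q,[(r,*(1000*c[r,q]).round(1).tolist()) for r in range(228,238)])
cv2.imwrite("pics/w5.png",cv2.resize(im["pixels"][200:340,150:360,::-1],None,fx=3.8,fy=3.8,interpolation=cv2.INTER_NEAREST))
```

```text
t 7.53 pos [ 0.4715 -0.0503 -0.0214] kerb(kx,ky,z) mm [-150.8  -12.1  -21.4] force_k [-1.18  0.59 -0.36] grip 0.0427
toolz·KY 1.0000 toolx·KX 1.0000, yaw err deg -0.05, tooly [ 0. -0. -1.]
199 [(228, -9.8, -19.6, -26.8), (229, -9.7, -20.6, -26.6), (230, -9.1, -20.5, -26.7), (231, -8.2, -19.5, -26.9), (232, -10.7, -26.5, -25.6), (233, -10.8, -27.8, -25.4), (234, -10.3, -28.0, -25.4), (235, -10.7, -30.0, -25.0), (236, -10.4, -30.3, -25.0), (237, -10.7, -32.1, -24.7)]
204 [(228, -10.1, -20.3, -24.2), (229, -9.4, -19.8, -24.3), (230, -9.0, -20.2, -24.3), (231, -8.0, -19.1, -24.5), (232, -10.6, -26.4, -23.3), (233, -10.7, -27.7, -23.1), (234, -10.5, -28.4, -23.0), (235, -10.1, -28.5, -23.0), (236, -10.4, -30.5, -22.7), (237, -10.6, -32.0, -22.5)]
303 [(228, -10.0, -20.0, 23.8), (229, -9.7, -20.7, 23.7), (230, -8.6, -19.2, 24.0), (231, -7.9, -18.7, 24.1), (232, -10.1, -25.2, 23.0), (233, -10.5, -27.3, 22.7), (234, -10.5, -28.4, 22.5), (235, -10.6, -29.8, 22.3), (236, -10.6, -30.8, 22.1), (237, -10.9, -32.6, 21.8)]
309 [(228, -9.8, -19.5, 26.8), (229, -9.5, -20.0, 26.8), (230, -9.5, -21.3, 26.5), (231, -8.7, -20.6, 26.7), (232, -10.1, -25.2, 25.9), (233, -11.0, -28.4, 25.2), (234, -10.6, -28.5, 25.2), (235, -10.0, -28.3, 25.3), (236, -10.4, -30.5, 24.9), (237, -10.3, -31.3, 24.8)]
```

View pics/w5.png

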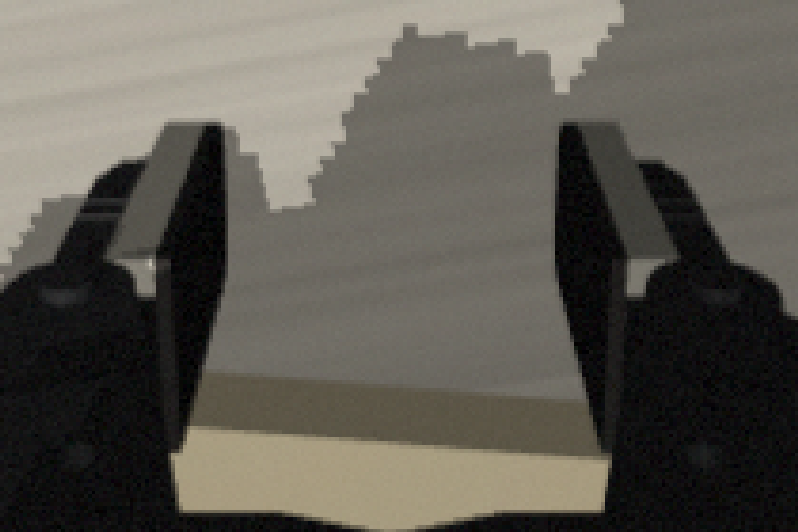

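Request:
move_arm(targets=[0,1,0,0,0,0,0,0,0,0,0,0,0,1,0,0,0,0,0,0,0,0,0,0,0,0,0,0,0,0])

```text
time_s: 8.2
position: [0.4715, -0.0503, -0.0226]
tool_rot: [[0.983, 0.0, 0.182], [-0.182, -0.0, 0.983], [0.001, -1.0, -0.0]]
ft_force: [-3.5, 0.4, 12.9]
grip_width: 0.0426
```

Request:
move_arm(targets=[0,-3,0,0,0,0,5,0,0,0,0,0,7,0,0,0,0,0,7,0,0,0,0,0,5,0,0,0,0,0])

```text
time_s: 8.82
position: [0.4956, -0.0547, -0.0206]
tool_rot: [[0.983, -0.0, 0.182], [-0.182, 0.0, 0.983], [-0.0, -1.0, 0.0]]
ft_force: [-0.6, -0.4, 0.2]
grip_width: 0.0429
```

Request:
move_arm(targets=[6,0,0,0,0,0,6,0,0,0,0,0,6,0,0,0,0,0,6,0,0,0,0,0,6,0,0,0,0,0])

```text
time_s: 9.45
position: [0.525, -0.0602, -0.0204]
tool_rot: [[0.983, -0.0, 0.182], [-0.182, 0.0, 0.983], [-0.0, -1.0, 0.0]]
ft_force: [0.1, -0.1, -0.6]
grip_width: 0.0429
```

Run:
```python
from rig import env,get_image
from h import *
s=st(env)
im=get_image("side");cv2.imwrite("pics/side6.png",cv2.resize(im["pixels"][120:230,200:340,::-1],None,fx=5,fy=5,interpolation=cv2.INTER_NEAREST))
```

```text
t 9.45 pos [ 0.525  -0.0602 -0.0204] kerb(kx,ky,z) mm [-96.4 -12.  -20.4] force_k [ 0.11 -0.08 -0.62] grip 0.0429
toolz·KY 1.0000 toolx·KX 1.0000, yaw err deg -0.05, tooly [-0.  0. -1.]
```

View pics/side6.png

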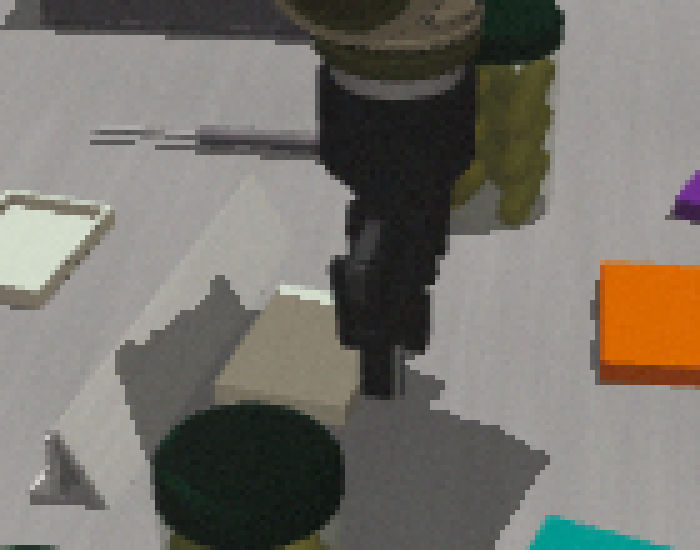

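Request:
move_arm(targets=[5,0,0,0,0,0,5,0,0,0,0,0,5,0,0,0,0,0,5,0,0,0,0,0,4,0,0,0,0,0])

```text
time_s: 10.12
position: [0.5484, -0.0645, -0.0205]
tool_rot: [[0.983, -0.0, 0.182], [-0.182, 0.0, 0.983], [-0.0, -1.0, 0.0]]
ft_force: [-1.5, 1.1, -0.3]
grip_width: 0.0426
```

Run:
```python
from rig import env,get_image
from h import *
s=st(env)
im=get_image("side");cv2.imwrite("pics/side7.png",cv2.resize(im["pixels"][120:230,200:340,::-1],None,fx=5,fy=5,interpolation=cv2.INTER_NEAREST))
im=get_image("top");cv2.imwrite("pics/top7.png",cv2.resize(im["pixels"][130:240,220:340,::-1],None,fx=5,fy=5,interpolation=cv2.INTER_NEAREST))
```

```text
t 10.12 pos [ 0.5484 -0.0645 -0.0205] kerb(kx,ky,z) mm [-72.7 -12.  -20.5] force_k [-1.64  0.84 -0.28] grip 0.0426
toolz·KY 1.0000 toolx·KX 1.0000, yaw err deg -0.05, tooly [-3.e-04  1.e-04 -1.e+00]
```

View pics/side7.png

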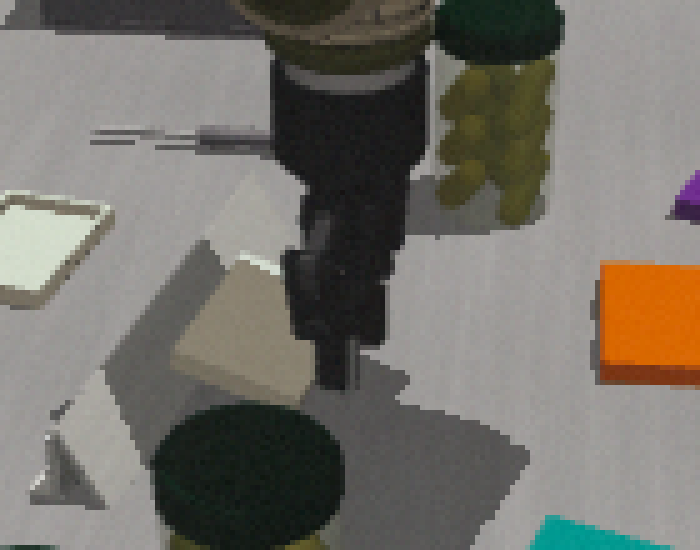

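View pics/top7.png

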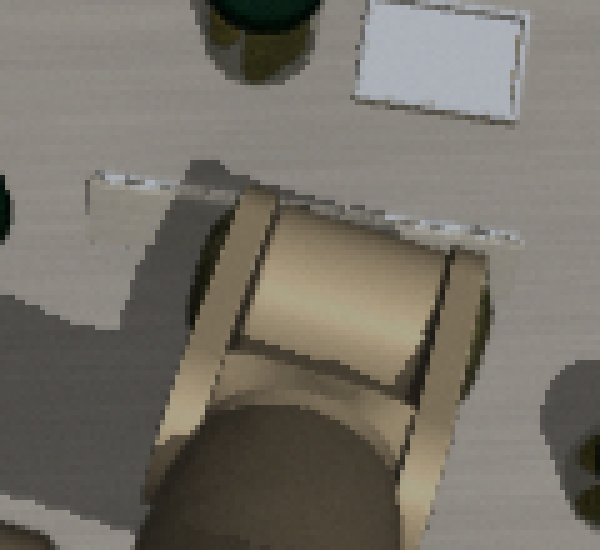

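Request:
move_arm(targets=[4,0,0,0,0,0,4,0,0,0,0,0,4,0,0,0,0,0,4,0,0,0,0,0,4,0,0,0,0,0])

```text
time_s: 10.85
position: [0.5682, -0.0682, -0.0204]
tool_rot: [[0.983, 0.0, 0.182], [-0.182, -0.0, 0.983], [0.0, -1.0, -0.0]]
ft_force: [-0.3, 0.4, -0.6]
grip_width: 0.0431
```

Run:
```python
from rig import env,get_image
from h import *
s=st(env)
im=get_image("side");cv2.imwrite("pics/side8.png",cv2.resize(im["pixels"][120:230,200:340,::-1],None,fx=5,fy=5,interpolation=cv2.INTER_NEAREST))
```

```text
t 10.85 pos [ 0.5682 -0.0682 -0.0204] kerb(kx,ky,z) mm [-52.5 -12.  -20.4] force_k [-0.38  0.33 -0.59] grip 0.0431
toolz·KY 1.0000 toolx·KX 1.0000, yaw err deg -0.04, tooly [ 1.e-04 -1.e-04 -1.e+00]
```

View pics/side8.png

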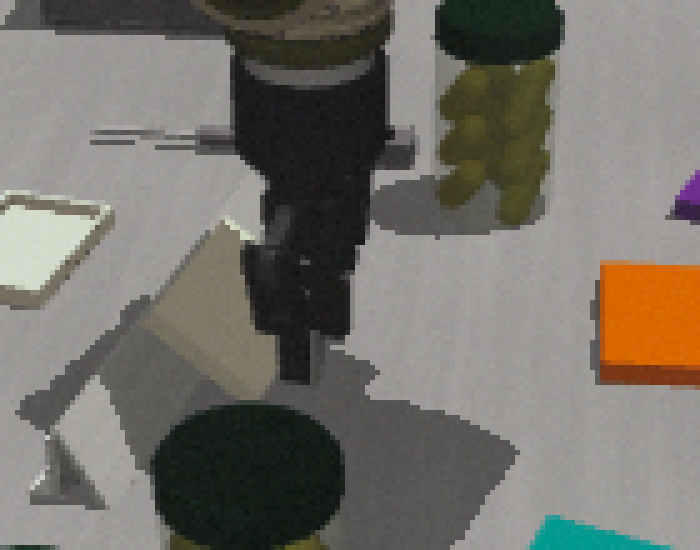

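Request:
move_arm(targets=[4,0,0,0,0,0,4,0,0,0,0,0,4,0,0,0,0,0,4,0,0,0,0,0,3,0,0,0,0,0])

```text
time_s: 11.52
position: [0.5868, -0.0717, -0.0204]
tool_rot: [[0.983, -0.0, 0.182], [-0.182, -0.0, 0.983], [0.0, -1.0, -0.0]]
ft_force: [0.4, 1.2, -0.7]
grip_width: 0.0429
```

Run:
```python
from rig import env,get_image
from h import *
s=st(env)
im=get_image("side");cv2.imwrite("pics/side9.png",cv2.resize(im["pixels"][120:230,200:340,::-1],None,fx=5,fy=5,interpolation=cv2.INTER_NEAREST))
```

```text
t 11.53 pos [ 0.5868 -0.0717 -0.0204] kerb(kx,ky,z) mm [-33.6 -12.  -20.4] force_k [ 0.22  1.26 -0.71] grip 0.0429
toolz·KY 1.0000 toolx·KX 1.0000, yaw err deg -0.04, tooly [-0. -0. -1.]
```

View pics/side9.png

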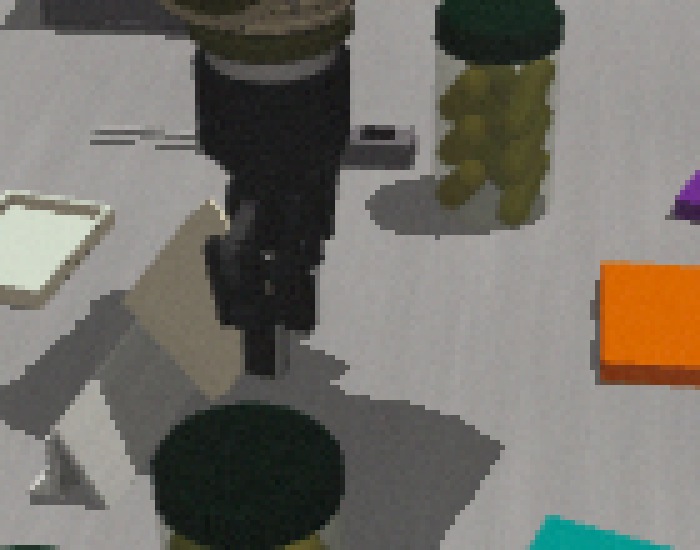

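Request:
move_arm(targets=[2,0,0,0,0,0,2,0,0,0,0,0,2,0,0,0,0,0,2,0,0,0,0,0,1,0,0,0,0,0])

```text
time_s: 12.2
position: [0.5955, -0.0732, -0.0204]
tool_rot: [[0.983, 0.0, 0.182], [-0.182, -0.0, 0.983], [0.0, -1.0, -0.0]]
ft_force: [-1.4, -1.3, 0.1]
grip_width: 0.0426
```

Run:
```python
from rig import env,get_image
from h import *
s=st(env)
im=get_image("side");cv2.imwrite("pics/side10.png",cv2.resize(im["pixels"][120:230,200:340,::-1],None,fx=5,fy=5,interpolation=cv2.INTER_NEAREST))
```

```text
t 12.20 pos [ 0.5955 -0.0732 -0.0204] kerb(kx,ky,z) mm [-24.7 -11.9 -20.4] force_k [-1.18 -1.54  0.06] grip 0.0426
toolz·KY 1.0000 toolx·KX 1.0000, yaw err deg -0.05, tooly [ 0. -0. -1.]
```

View pics/side10.png

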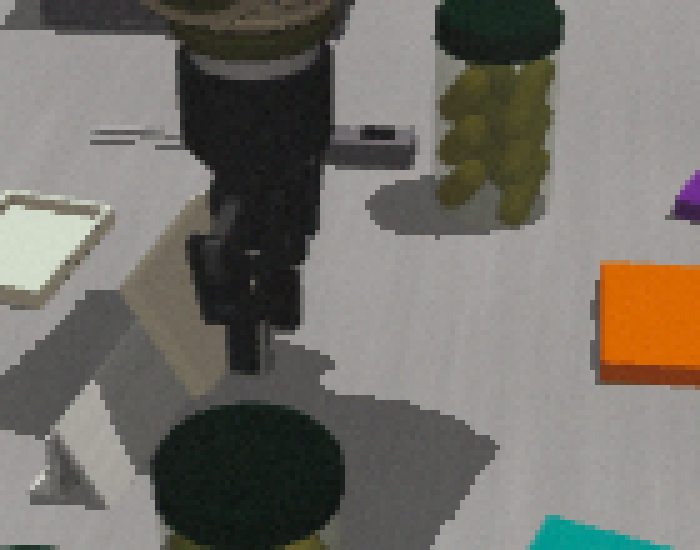

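Still a small force. I'll go on in 1–1.5 mm rows until it firms up.

Request:
move_arm(targets=[1,0,0,0,0,0,1,0,0,0,0,0,1,0,0,0,0,0,0.5,0,0,0,0,0,0,0,0,0,0,0])

```text
time_s: 12.88
position: [0.5981, -0.0737, -0.0205]
tool_rot: [[0.983, -0.002, 0.182], [-0.182, 0.0, 0.983], [-0.002, -1.0, 0.0]]
ft_force: [-5.2, 0.6, 1.7]
grip_width: 0.0428
```

Run:
```python
from rig import env,get_image
from h import *
s=st(env)
im=get_image("side");cv2.imwrite("pics/side11.png",cv2.resize(im["pixels"][120:230,200:340,::-1],None,fx=5,fy=5,interpolation=cv2.INTER_NEAREST))
C=cloud(im)
p=im["pixels"].astype(int)
# points above z .02 in front of/at kerb and light coloured
d=C[...,:2]-F;kx=1000*(d@KX);ky=1000*(d@KY);z=1000*C[...,2]
m=(abs(ky+12)<60)&(kx>-30)&(kx<50)&(z>3)&(z<75)&(p.min(-1)>90)&(p.sum(-1)<560)
for lo in range(3,75,6):
  q=m&(z>=lo)&(z<lo+6)
  if q.sum(): print(lo,q.sum(),"kx",np.percentile(kx[q],[5,50,95]).round(1),"ky",np.percentile(ky[q],[2,98]).round(1))
```

```text
t 12.88 pos [ 0.5981 -0.0737 -0.0205] kerb(kx,ky,z) mm [-22.1 -11.9 -20.5] force_k [-5.2  -0.32  1.7 ] grip 0.0428
toolz·KY 1.0000 toolx·KX 1.0000, yaw err deg -0.05, tooly [-1.8e-03  4.0e-04 -1.0e+00]
3 7 kx [-4.8 -0.3  3.7] ky [36.2 39.7]
9 14 kx [-7.7 -1.7  5.6] ky [32.3 39. ]
15 13 kx [-5.2  1.6 10. ] ky [24.4 44.4]
21 9 kx [ 2.6  6.7 12.6] ky [35.9 39.2]
27 12 kx [ 3.1 10.4 16.1] ky [35.7 41.3]
33 13 kx [ 6.1 13.6 21.6] ky [35.4 43.6]
39 14 kx [12.7 20.3 25.8] ky [36.1 46.1]
45 11 kx [11.9 17.3 23.2] ky [21.8 40.1]
51 16 kx [16.5 21.6 29.6] ky [-24.7  38.4]
57 25 kx [18.9 29.4 34.1] ky [-52.8  39. ]
63 46 kx [23.7 27.3 31.4] ky [-53.8  37.7]
69 2 kx [23. 23. 23.] ky [-41.4  10.5]
```

View pics/side11.png

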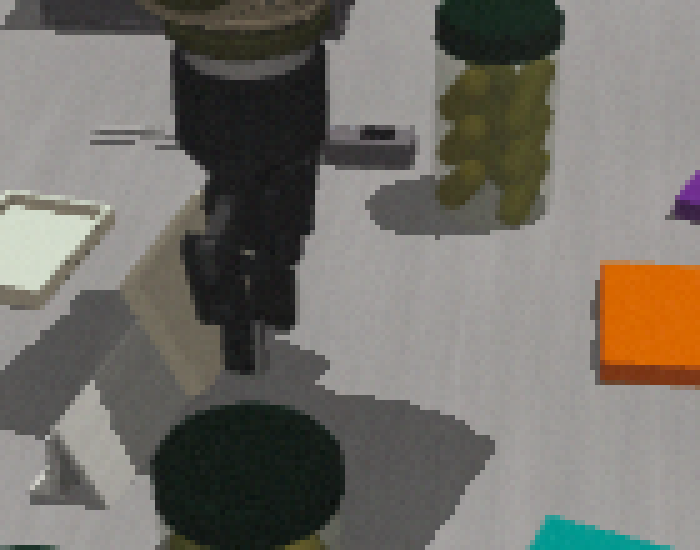

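Request:
move_arm(targets=[-2,0,0,0,0,0,-6,0,0,0,0,0,-12,0,0,0,0,0,-14,0,0,0,0,0,-12,-6,0,0,0,0])

```text
time_s: 13.55
position: [0.5524, -0.0652, -0.0144]
tool_rot: [[0.983, -0.001, 0.182], [-0.182, 0.0, 0.983], [-0.001, -1.0, 0.0]]
ft_force: [-0.2, -0.2, 0.7]
grip_width: 0.0426
```

Request:
move_arm(targets=[-10,-25,0,0,0,0,0,-30,0,0,0,0,0,-30,0,0,0,0,0,-30,0,0,0,0,0,0,0,0,0,0])

```text
time_s: 14.18
position: [0.5444, -0.0639, 0.103]
tool_rot: [[0.983, 0.005, 0.182], [-0.182, -0.002, 0.983], [0.005, -1.0, -0.001]]
ft_force: [-0.2, -0.4, -0.7]
grip_width: 0.0428
```

Run:
```python
from rig import env,get_image
from h import *
s=st(env)
im=get_image("side");cv2.imwrite("pics/side12.png",cv2.resize(im["pixels"][120:230,180:320,::-1],None,fx=5,fy=5,interpolation=cv2.INTER_NEAREST))
C=cloud(im)
p=im["pixels"].astype(int)
d=C[...,:2]-F;kx=1000*(d@KX);ky=1000*(d@KY);z=1000*C[...,2]
m=(abs(ky+12)<90)&(kx>-30)&(kx<50)&(z>3)&(z<75)
for lo in range(3,75,6):
  q=m&(z>=lo)&(z<lo+6)
  if q.sum(): print(lo,q.sum(),"kx",np.percentile(kx[q],[5,50,95]).round(1),"ky",np.percentile(ky[q],[2,98]).round(1))
```

```text
t 14.18 pos [ 0.5444 -0.0639  0.103 ] kerb(kx,ky,z) mm [-76.6 -12.1 103. ] force_k [-0.1  -0.43 -0.72] grip 0.0428
toolz·KY 1.0000 toolx·KX 1.0000, yaw err deg -0.05, tooly [ 0.0047 -0.0016 -1.    ]
3 66 kx [-17.9   0.5   3.7] ky [-97.5  75.2]
9 103 kx [-10.3  -6.5   7.8] ky [-95.8  74.5]
15 102 kx [-6.2 -2.4 10.5] ky [-96.5  75.7]
21 106 kx [-3.   0.8 14.6] ky [-94.9  74.9]
27 97 kx [ 0.7  5.1 17.8] ky [-93.6  75.6]
33 99 kx [ 3.7  8.  21.1] ky [-93.1  75.9]
39 103 kx [ 6.8 10.9 26.1] ky [-98.  74.]
45 71 kx [10.2 13.  22.1] ky [-60.2  39. ]
51 71 kx [14.  16.7 26.6] ky [-56.6  38. ]
57 77 kx [17.8 20.6 33.6] ky [-58.6  37.8]
63 82 kx [21.2 23.7 31.1] ky [-59.7  37. ]
```

View pics/side12.png

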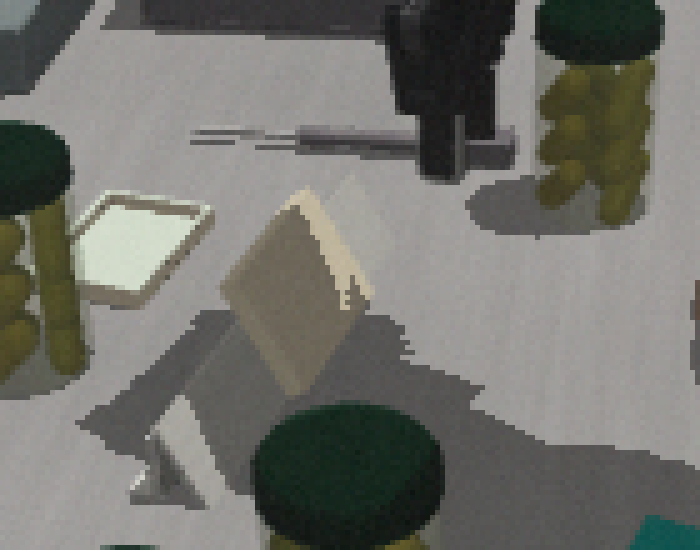

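Request:
move_arm(targets=[28,0,0,0,0,0,29,0,0,0,0,0,29,0,0,0,0,0,28,0,0,0,0,0,28,0,0,0,0,0])

```text
time_s: 14.85
position: [0.6835, -0.0895, 0.0989]
tool_rot: [[0.983, -0.002, 0.182], [-0.182, 0.001, 0.983], [-0.003, -1.0, 0.0]]
ft_force: [-0.5, -0.0, 0.3]
grip_width: 0.0427
```

Request:
move_arm(targets=[0,10,0,0,0,0,0,15,0,0,0,0,0,15,0,0,0,0,0,10,0,0,0,0,0,0,0,0,0,0])

```text
time_s: 15.48
position: [0.6828, -0.0893, 0.0497]
tool_rot: [[0.983, -0.002, 0.182], [-0.182, 0.001, 0.983], [-0.002, -1.0, 0.0]]
ft_force: [0.1, -0.8, -0.1]
grip_width: 0.0425
```

Run:
```python
from rig import env,get_image
from h import *
s=st(env)
im=get_image("side");cv2.imwrite("pics/side13.png",cv2.resize(im["pixels"][110:220,150:290,::-1],None,fx=5,fy=5,interpolation=cv2.INTER_NEAREST))
w=get_image("wrist");cv2.imwrite("pics/w13.png",w["pixels"][:,:,::-1])
```

```text
t 15.47 pos [ 0.6828 -0.0893  0.0497] kerb(kx,ky,z) mm [ 64.1 -11.8  49.7] force_k [ 0.2  -0.79 -0.13] grip 0.0425
toolz·KY 1.0000 toolx·KX 1.0000, yaw err deg -0.05, tooly [-1.7e-03  5.0e-04 -1.0e+00]
```

View pics/side13.png

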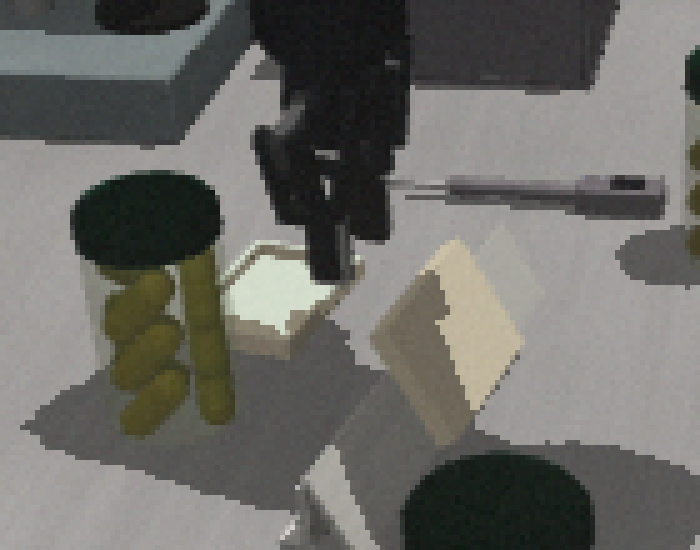

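View pics/w13.png

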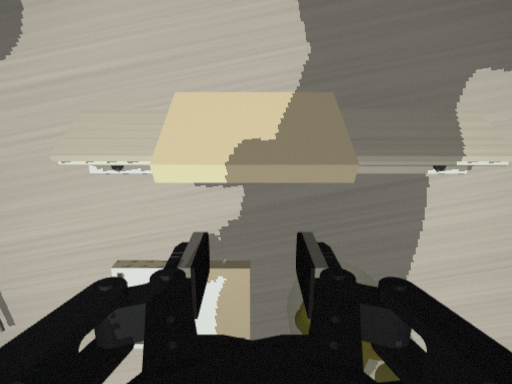

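Request:
move_arm(targets=[0,10,0,0,0,0,0,8,0,0,0,0,0,4,0,0,0,0,0,0,0,0,0,0,0,0,0,0,0,0])

```text
time_s: 16.2
position: [0.6836, -0.0895, 0.0289]
tool_rot: [[0.983, 0.0, 0.182], [-0.182, -0.0, 0.983], [0.0, -1.0, -0.0]]
ft_force: [0.2, -0.9, 0.2]
grip_width: 0.0427
```

Request:
move_arm(targets=[-4,0,0,0,0,0,-4,0,0,0,0,0,-4,0,0,0,0,0,-4,0,0,0,0,0,-4,0,0,0,0,0])

```text
time_s: 16.82
position: [0.6635, -0.0858, 0.0287]
tool_rot: [[0.983, 0.0, 0.182], [-0.182, -0.0, 0.983], [0.0, -1.0, -0.0]]
ft_force: [1.0, 0.5, 0.2]
grip_width: 0.0431
```

Run:
```python
from rig import env,get_image
from h import *
s=st(env)
im=get_image("side");cv2.imwrite("pics/side14.png",cv2.resize(im["pixels"][110:220,150:290,::-1],None,fx=5,fy=5,interpolation=cv2.INTER_NEAREST))
```

```text
t 16.82 pos [ 0.6635 -0.0858  0.0287] kerb(kx,ky,z) mm [ 44.4 -11.9  28.7] force_k [0.85 0.68 0.22] grip 0.0431
toolz·KY 1.0000 toolx·KX 1.0000, yaw err deg -0.05, tooly [ 0. -0. -1.]
```

View pics/side14.png

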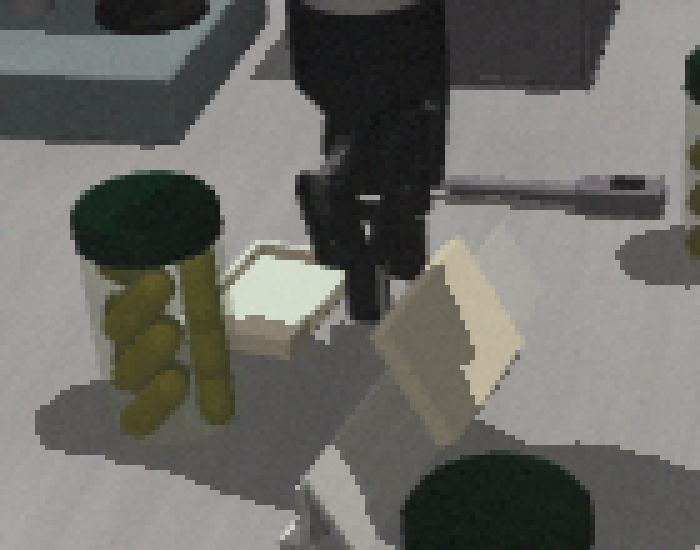

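Request:
move_arm(targets=[-3,0,0,0,0,0,-3,0,0,0,0,0,-3,0,0,0,0,0,-3,0,0,0,0,0,-3,0,0,0,0,0])

```text
time_s: 17.5
position: [0.6488, -0.0831, 0.0286]
tool_rot: [[0.983, -0.0, 0.182], [-0.182, -0.0, 0.983], [-0.0, -1.0, -0.0]]
ft_force: [0.1, 0.1, 0.7]
grip_width: 0.0426
```

Run:
```python
from rig import env,get_image
from h import *
s=st(env)
im=get_image("side");cv2.imwrite("pics/side15.png",cv2.resize(im["pixels"][110:220,150:290,::-1],None,fx=5,fy=5,interpolation=cv2.INTER_NEAREST))
```

```text
t 17.50 pos [ 0.6488 -0.0831  0.0286] kerb(kx,ky,z) mm [ 29.5 -11.9  28.6] force_k [0.13 0.09 0.72] grip 0.0426
toolz·KY 1.0000 toolx·KX 1.0000, yaw err deg -0.04, tooly [-0. -0. -1.]
```

View pics/side15.png

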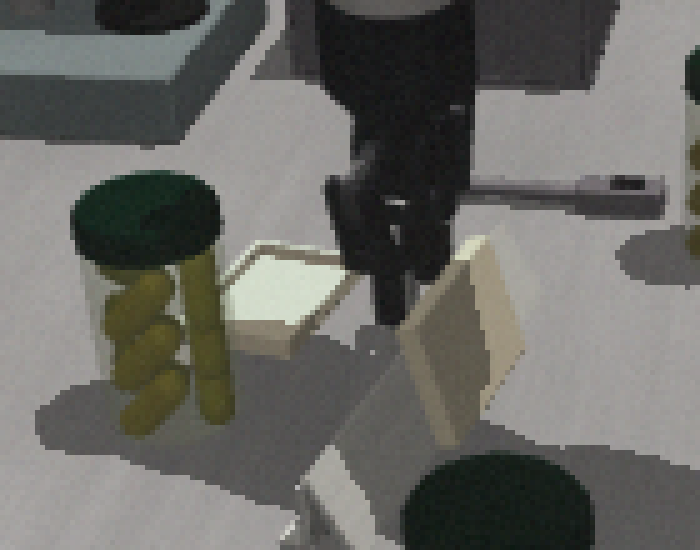

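It is rotating up as wanted; continuing.

Request:
move_arm(targets=[-3,0,0,0,0,0,-3,0,0,0,0,0,-3,0,0,0,0,0,-3,0,0,0,0,0,-3,0,0,0,0,0])

```text
time_s: 18.18
position: [0.634, -0.0804, 0.0286]
tool_rot: [[0.983, 0.0, 0.182], [-0.182, -0.0, 0.983], [0.0, -1.0, -0.0]]
ft_force: [0.6, -0.2, -0.3]
grip_width: 0.0426
```

Run:
```python
from rig import env,get_image
from h import *
s=st(env)
im=get_image("side");cv2.imwrite("pics/side16.png",cv2.resize(im["pixels"][110:220,150:290,::-1],None,fx=5,fy=5,interpolation=cv2.INTER_NEAREST))
```

```text
t 18.18 pos [ 0.634  -0.0804  0.0286] kerb(kx,ky,z) mm [ 14.5 -11.9  28.6] force_k [ 0.59 -0.14 -0.3 ] grip 0.0426
toolz·KY 1.0000 toolx·KX 1.0000, yaw err deg -0.05, tooly [ 0. -0. -1.]
```

View pics/side16.png

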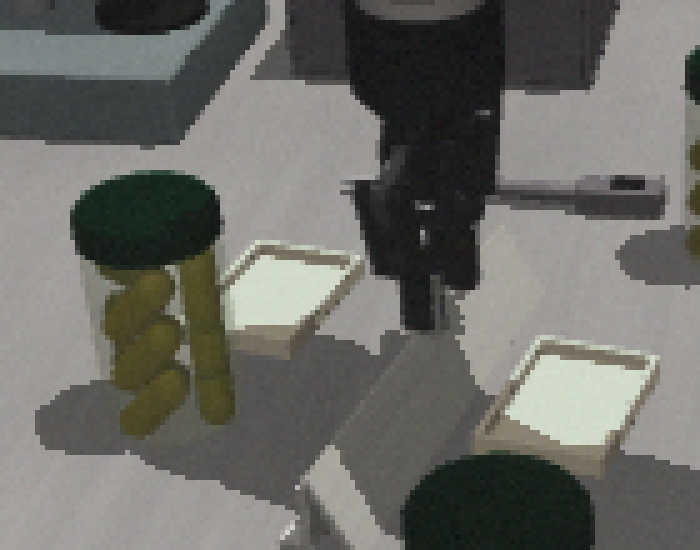

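It has fallen flat, open side up (crop (567,405)), in front of the kerb. I'll raise the arm clear and check.

Request:
move_arm(targets=[4,-10,0,0,0,0,4,-25,0,0,0,0,0,-35,0,0,0,0,0,-40,0,0,0,0,0,-30,0,0,0,0])

```text
time_s: 18.85
position: [0.6427, -0.082, 0.1714]
tool_rot: [[0.983, 0.003, 0.182], [-0.182, -0.001, 0.983], [0.003, -1.0, -0.0]]
ft_force: [-0.5, -0.3, 0.2]
grip_width: 0.0425
```

Request:
move_arm(targets=[-30,0,20,0,0,0,-30,0,50,0,0,0,-20,0,55,0,0,0,0,0,50,0,0,0,0,0,30,0,0,0])

```text
time_s: 19.48
position: [0.601, 0.1367, 0.1697]
tool_rot: [[0.984, 0.001, 0.18], [-0.18, 0.0, 0.984], [0.001, -1.0, 0.0]]
ft_force: [-0.7, -0.4, 0.7]
grip_width: 0.0426
```

Run:
```python
from rig import env,get_image
from h import *
s=st(env)
im=get_image("side");cv2.imwrite("pics/side17.png",im["pixels"][:,:,::-1])
t=get_image("top");cv2.imwrite("pics/top17.png",t["pixels"][:,:,::-1])
C=cloud(im);d=C[...,:2]-F;kx=1000*(d@KX);ky=1000*(d@KY);z=1000*C[...,2];p=im["pixels"].astype(int)
m=(z>2)&(z<30)&(kx>-130)&(kx<-3)&(abs(ky)<110)
print("dish",m.sum(),"kx",np.percentile(kx[m],[1,99]),"ky",np.percentile(ky[m],[1,99]),"z",np.percentile(z[m],[1,10,50,90,99]))
# bystander change in top view
a=np.load("top0.npz")["pixels"].astype(int);b=t["pixels"].astype(int)
print("diff done")
cv2.imwrite("pics/diff.png",np.abs(a-b).max(-1).astype(np.uint8))
```

```text
t 19.48 pos [0.601  0.1367 0.1697] kerb(kx,ky,z) mm [-57.7 195.4 169.7] force_k [-0.58 -0.49  0.73] grip 0.0426
toolz·KY 1.0000 toolx·KX 1.0000, yaw err deg -0.15, tooly [ 1.5e-03  2.0e-04 -1.0e+00]
dish 850 kx [-127.33418509   -6.12480726] ky [-104.90090391   78.26919925] z [ 2.04359203  2.4464073   5.36931029 12.80614474 14.43871416]
diff done
```

View pics/side17.png

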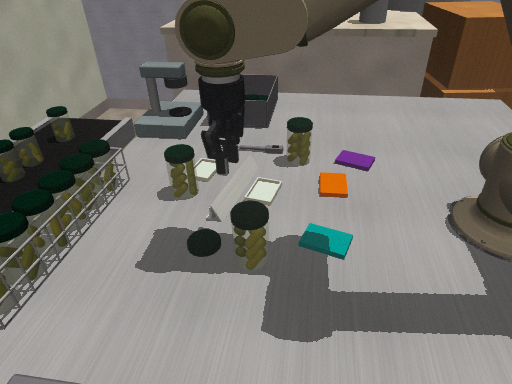

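View pics/top17.png

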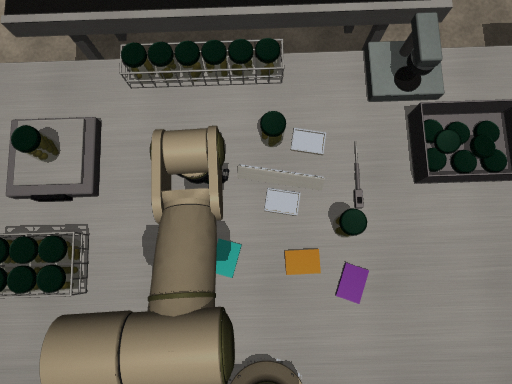

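Run:
```python
from rig import env,get_image
from h import *
im=get_image("top")
c=white(im,(255,185,310,225),150);r=cv2.minAreaRect(c);B=cv2.boxPoints(r);P=np.array([back(im,b,.012) for b in B])
print("corners kerb mm",[(1000*np.array([(q[:2]-F)@KX,(q[:2]-F)@KY])).round(0) for q in P])
C=cloud(im);m=cv2.drawContours(np.zeros(C.shape[:2],np.uint8),[c],-1,1,-1);m=cv2.erode(m,np.ones((7,7)))>0
q=C[m];A=np.c_[q[:,:2],np.ones(len(q))];co=np.linalg.lstsq(A,q[:,2],rcond=None)[0];print("floor z mm",np.median(q[:,2])*1000,"tilt",np.degrees(co[:2]))
a=dict(np.load("side0.npz"))["pixels"].astype(int);b=get_image("side")["pixels"].astype(int)
for n,(x,y) in dict(jarL=(250,222),lid=(204,242),jarR=(299,130),jarB=(180,160)).items():
  print(n,np.median(np.abs(a-b)[y-12:y+12,x-16:x+16]))
print(env.close_job())
```

```text
corners kerb mm [array([-89.,  37.]), array([-27.,  38.]), array([-27., -62.]), array([-88., -61.])]
floor z mm 4.089054366656652 tilt [-225.62075155   39.73189934]
jarL 4.0
lid 4.0
jarR 8.0
jarB 6.0
the job is handed in; nothing more can be done
None
```

The job is handed in after about 19.5 s. The dish now lies flat in front of the kerb, open side up, without having been gripped or lifted.

- **How it went:** I pushed the dish square and low with two spread fingertips until it rode up the kerb (about 5 N at the end). I backed off and saw it lean on its own. Then I reached over and pushed its top edge from behind until it fell.
- **Dish at the end:** The rim shows in both views. The outline measures about 27 to 89 mm before the foot line, with the long side parallel to the kerb. The median floor height is 4.1 mm, which fits a dish lying open side up.
- **Everything else:** The jars, the loose lid, the probe, the spare dish and the coloured look-alikes appear where they were. The gripper is clear of everything.

**Checks that failed or disagreed:**
- The plane fit for the dish's tilt gave an impossible slope, probably from bad depth pixels. Flatness therefore rests on the pictures and the median height.
- A depth-based extent of the dish came out too large because noise and other things fell inside its box, so I ignored it.
- With the hand half open, the fingertips were about 22 mm behind the TCP, not 8 mm ahead as stated. I found this by touching the bench lightly, at about 13 N.

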